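Shake the wooden tag out of the honesty box

ROBOT

A 6-joint arm with a two-finger parallel gripper is mounted at the origin on the work surface. World frame = base frame: x ahead of the robot, y to its left, z up, the work surface at z = 0. Lengths are in m, angles in rad, forces in N, time in s.
With the tool pointing down it reaches from about 0.3 to 0.775 m from the base axis. Payload 14.6 kg.
Tool frame: the origin (TCP) lies midway between the tips of the shut fingers; the grasp point (between the pads) lies 19 mm behind it (ctrl.pinch_z is the distance from the TCP to the grasp point, in m); z points along the fingers, y is the line along which they close (so a half turn about z gives the same grasp; the last joint's range is limited). The gripper opens to 94 mm and grips with 3 to 60 N. Pads are 16 mm wide; open, the fingers measure 119 mm over their backs; the gripper's body (75 mm by 177 mm) begins 78 mm behind the grasp point.
Start: joints at [-1.316, 0.3, 1.521, -0, 1.321, -0.067], TCP at [0.174, -0.522, 0.205] pointing down, gripper open.
Joint ranges: [-3.03, 3.03], [-0.79, 2.21], [0.23, 2.52], [-1.04, 4.18], [0, 3.07], [-2.55, 2.55]. Speed limits (rad/s): [2.22, 2.22, 2.57, 3.14, 3.14, 3.14].

INTERFACE

Orientations are given as [roll, pitch, yaw] about the fixed x, y, z axes, in that order (R = Rz(yaw) Ry(pitch) Rx(roll)).
In Python, from station import ctrl gives the robot as it stands.
- The arm moves only by the tool jog_arm, never from a script. Its argument "motion" is a list of rows, each a list of 7 numbers: the shift along the tool's x, y, z in m, then the turn, a rotation vector about the tool's x, y, z in rad, then the opening, from -1 (shut) to 1 (fully open). In form: [[tx, ty, tz, rx, ry, rz, gripper], ...]. A call has 1 to 5 rows; each row shifts and turns the commanded pose from where the row before left it, along the tool's axes as they then stand; what a row does not reach is not made up. A row lasts 1/10 s, in which the tool goes at most 50 mm and 8.59 degrees, less where a joint would pass 70% of its speed; a pose out of reach is approached as far as the arm can. A call is refused whole if a number of a shift passes 0.05 or a number of a turn 0.15, either way. A call with a gripper value outside its range is refused whole. The fingers move at their own pace and stop on an object; "squeeze" is the grip in N (left out, the last holds). Time passes only in rows, so rows that do not move let the fingers close. It gives the time, the measured TCP pose, the force, the opening and the grip force at its end, in the units of the state.
- ctrl.get_obs(): the state, without advancing time (a new reading comes with each control period).
- ctrl.camera(name): name is "scene" or "top"; returns the picture (420x560x3 uint8, red, green, blue); there is no depth.
- ctrl.camera_model(name): a dict with "intrinsics" (3x3 intrinsics, pixels), "k1" (the pictures are not rectified: a ray, as slopes to the right and down, at radius r is drawn at 1 + k1 r^2 times it, then the intrinsics apply), "rvec" (rotation vector, rad) and "tvec" (3), from world to camera coordinates, as OpenCV has them. Camera axes: x right, y down, z forward; pixel columns grow to the right and rows downward; lengths in m; the calibration is good to about 2 mm. A picture is of the moment at which its call begins. camera_model takes no time and is no camera call.
- ctrl.hand_in(): hands the job in; it is judged then, once.
The state is a dict: "time_s": time; "qpos": joint angles; "joint_vel": joint speeds; "tau": joint torques, N m; "ee_pos": TCP position; "eef_rot": TCP orientation; "force": force on the tool from outside, world axes, zero at the start; "moment": the same for the moment, N m; "grip_width": finger opening in m; "grip_force": force on a finger pad.
Only numpy, scipy, OpenCV 4.12 (cv2) and the standard library are available. Lean on these libraries where they do the work, as an engineer would, in place of code of your own. Each camera call takes 0.05 s, during which the arm holds its last target. There are 200 camera calls.

TASK

Tip the clear honesty box over onto its side on the counter, let go of it, and take a fresh hold of it. Then hold it over the wooden tray with its slotted lid pointing steeply down and shake it until the wooden tag inside lines up with the slot and drops through into the tray, and lay the empty box back on its side on the counter, clear of the tray. Do not disturb the candle jar, the potted plant or the books.

Things in the scene. Friction and masses are not known exactly. Their poses are not given: they have to be found in the camera images.
- box: clear box with light wooden foot and fixed lid, 62 x 62 x 130 mm tall, all walls 5 mm thick (inside 52 x 52 x 120), 0.25-0.4 kg; starts upright. Origin at its underside's centre, z up through the lid, x towards the wall the slot lies against (starts roughly to the robot's left, within 35 deg). Slot through the lid: 32 mm along y, centred; 14 mm along x, from the +x wall's inner face inwards.
- box_mid (a point): the middle of the box, 65 mm above its underside on its axis; 31 mm above the counter when the box lies on its side; axes as the box
- box_slot (a point): centre of the slot's outer mouth in the box's lid, 19 mm from the box axis towards the box's +x wall; axes as the box
- tag: flat dark wooden tag 60 x 26 x 8 mm, 25 g, inside the box, standing on end or leaning (too long to lie across). Origin at its middle, x along its length, y its width, z its thickness. It passes the slot end first: easiest lying flat on the box's +x wall, sliding down that wall, shaken along the slot until centred.
- tray: loose square light wooden open tray 190 x 190 mm, 30 mm high, walls and floor about 6 mm thick, 0.7 kg. Origin at the centre of its underside, z up.
- candle: bystander: amber glass jar with black lid, 76 mm diameter, 95 mm tall, origin at the centre of its underside
- plant: bystander: terracotta pot 90 mm diameter, 75 mm tall, leaves up to 130 mm, origin at the centre of its underside
- books: bystander: two flat books, 120 x 170 mm, 34 mm high together, one thing, origin at the centre of the underside

How it is judged:
On the way, in this order (a step that is already met when the one before it is completed fails the run):
1. the box lies on its side on the counter, released, with the tag still inside (angle between box's own z axis and vertical between 1.45 and 1.7 rad and height (world z) of box_mid below 0.036 m and contact force between the fingers and box below 0.1 N and distance between tag and box_mid below 0.066 m), for 0.2 s.
2. the tag has dropped into the tray while the box is held in the air with its lid pointing down (at least 30 degrees below level) (x of tag in the frame of tray between -0.09 and 0.09 m and y of tag in the frame of tray between -0.09 and 0.09 m and z of tag in the frame of tray below 0.045 m and distance between tag and box_mid above 0.07 m and angle between box's own z axis and vertical above 2.09 rad and height (world z) of box_mid above 0.07 m and contact force between the fingers and box above 0.5 N), for 0.05 s.
At the end, for the whole second after the job is handed in: The tag rests in the tray (its middle inside the tray's walls, under 45 mm above its underside), the tray is flat on the counter, and the box lies on its side on the counter (within about 7 degrees of level), at rest and not touching the tray (x of tag in the frame of tray between -0.09 and 0.09 m and y of tag in the frame of tray between -0.09 and 0.09 m and z of tag in the frame of tray between 0 and 0.045 m and linear speed of each of tag, box below 0.02 m/s and height (world z) of tray below 0.005 m and angle between tray's own z axis and vertical below 0.05 rad and angle between box's own z axis and vertical between 1.45 and 1.7 rad and height (world z) of box_mid below 0.036 m and contact force between box and tray below 0.05 N).
It fails at once if the candle jar is moved more than 25 mm or tipped (distance of candle from where it was at the start of the episode above 0.025 m or angle between candle's own z axis and vertical above 0.3 rad).
It fails at once if the plant is moved more than 25 mm or tipped (distance of plant from where it was at the start of the episode above 0.025 m or angle between plant's own z axis and vertical above 0.3 rad).
It fails at once if the books are moved more than 25 mm (distance of books from where it was at the start of the episode above 0.025 m).
It also fails if it takes over 67 s, if anything falls off the work surface, if the arm or the gripper's body presses on something with over 40 N, if the wrist force passes 120 N, or if a joint passes its speed limit or range.

## Working session

There is one attempt and no reset: what is moved stays moved. The work goes in short steps, Python scripts to look and compute and a tool call to move; the robot and the scene stay as the last step left them, time stands still between calls to the robot, and variables do not carry over. Pictures are saved under pics/ and viewed, at most 10 in all, crops included, and the job is handed in when it is done.

Besides the shell and the picture viewer there is one more tool, called after "Request:" by a JSON object that holds its "op" and its "data". jog_arm: Moves the arm, as the interface text tells. Its arguments: {"type":"object","properties":{"motion":{"type":"array"},"squeeze":{"type":"number"}},"required":["motion"]}

```bash
mkdir -p pics; ls
python3 - <<'E'
from station import ctrl
import cv2,numpy as np
for n in("scene","top"):
    im=ctrl.camera(n); cv2.imwrite(f"pics/{n}0.png",cv2.cvtColor(im,cv2.COLOR_RGB2BGR))
    m=ctrl.camera_model(n); print(n,{k:np.round(v,4).tolist() for k,v in m.items()})
print(ctrl.get_obs())
E
```

```text
pics
scene {'intrinsics': [[419.469, 0.0, 282.1399], [0.0, 419.469, 203.3414], [0.0, 0.0, 1.0]], 'k1': -0.0377, 'rvec': [0.7028, 2.534, -1.2083], 'tvec': [0.5532, -0.0965, 1.1685]}
top {'intrinsics': [[389.6918, 0.0, 279.1719], [0.0, 389.6918, 204.2227], [0.0, 0.0, 1.0]], 'k1': -0.0852, 'rvec': [2.184, -2.1978, 0.1311], 'tvec': [-0.0421, 0.6, 0.7187]}
{'time_s': 0.1, 'qpos': array([-1.31557623e+00,  3.00404058e-01,  1.52155037e+00, -3.06012214e-05,
        1.32070481e+00, -6.66105191e-02]), 'joint_vel': array([-0.00140035, -0.00157307, -0.00213555,  0.00111491, -0.00090639,
       -0.00153657]), 'tau': array([ 2.26884340e-04, -5.32644475e+01, -3.53282940e+01,  7.08818645e-02,
        2.35254492e-02, -6.81179222e-05]), 'ee_pos': array([ 0.17388763, -0.52152378,  0.2049361 ]), 'eef_rot': array([-3.14052646e+00, -4.14179961e-05,  3.21838181e-01]), 'force': array([0.48087529, 1.19043226, 0.1213911 ]), 'moment': array([-0.00024705, -0.05677341, -0.02217766]), 'grip_force': 0.0, 'grip_width': 0.09355692728213442}
```

View pics/scene0.png

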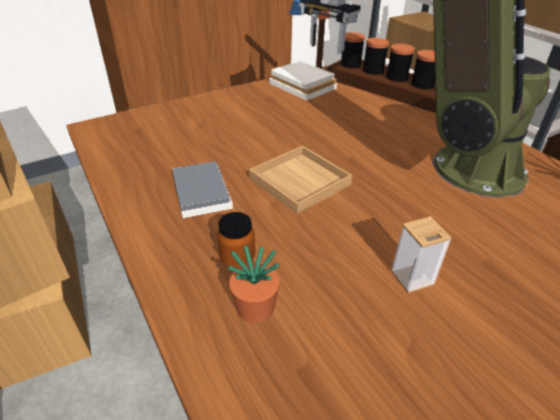

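View pics/top0.png

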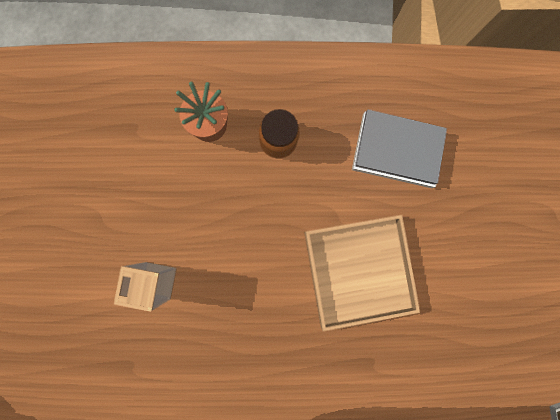

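The scene view shows the box at about (420,255) with its slot towards (433,236). In the top view the lid is around (137,288) with the slot on the left at (125,286), the tray is around (363,272), the candle at (279,130), the plant at (203,112) and the books at (400,148).

```bash
cat > h.py <<'E'
import numpy as np,cv2
from station import ctrl
def ray(n,uv):
    m=ctrl.camera_model(n);K=np.array(m["intrinsics"]);R=cv2.Rodrigues(np.array(m["rvec"],float))[0];t=np.array(m["tvec"],float).ravel()
    p=cv2.undistortPoints(np.array(uv,float).reshape(-1,1,2),K,np.array([m["k1"],0,0,0.])).reshape(-1,2)
    return -R.T@t,(np.c_[p,np.ones(len(p))])@R
def plane(n,uv,z):
    c,d=ray(n,uv); return c+d*((z-c[2])/d[:,2])[:,None]
def pix(n,P):
    m=ctrl.camera_model(n)
    return cv2.projectPoints(np.array(P,float).reshape(-1,1,3),np.array(m["rvec"],float),np.array(m["tvec"],float),np.array(m["intrinsics"]),np.array([m["k1"],0,0,0.]))[0].reshape(-1,2)
def shot(n,f):
    im=cv2.cvtColor(ctrl.camera(n),cv2.COLOR_RGB2BGR);cv2.imwrite("pics/"+f,im);return im
E
python3 - <<'E'
from h import *
r=np.round
print("cams",[r(ray(n,[[280,210]])[0],3) for n in("top","scene")])
print("tray top corners",r(plane("top",[[307,232],[402,216],[420,313],[325,330]],.03),3).tolist())
print("lid",r(plane("top",[[121,265],[160,268],[152,311],[114,303]],.13),3).tolist())
print("candle",r(plane("top",[[279,127]],.095),3),"plant",r(plane("top",[[203,115]],.07),3),"books",r(plane("top",[[368,110],[446,127],[434,183],[355,168]],.034),3).tolist())
im=cv2.imread("pics/top0.png")[245:330,95:195];cv2.imwrite("pics/c1.png",cv2.resize(im,None,fx=7,fy=7,interpolation=cv2.INTER_CUBIC))
E
```

```text
cams [array([ 0.534, -0.022,  0.77 ]), array([0.987, 0.536, 0.648])]
tray top corners [[0.546, -0.098, 0.03], [0.575, -0.284, 0.03], [0.389, -0.314, 0.03], [0.362, -0.13, 0.03]]
lid [[0.492, 0.217, 0.13], [0.487, 0.152, 0.13], [0.418, 0.165, 0.13], [0.431, 0.227, 0.13]]
candle [[ 0.731 -0.045  0.095]] plant [[0.762 0.095 0.07 ]] books [[0.785, -0.222, 0.034], [0.752, -0.38, 0.034], [0.639, -0.349, 0.034], [0.669, -0.193, 0.034]]
```

View pics/c1.png

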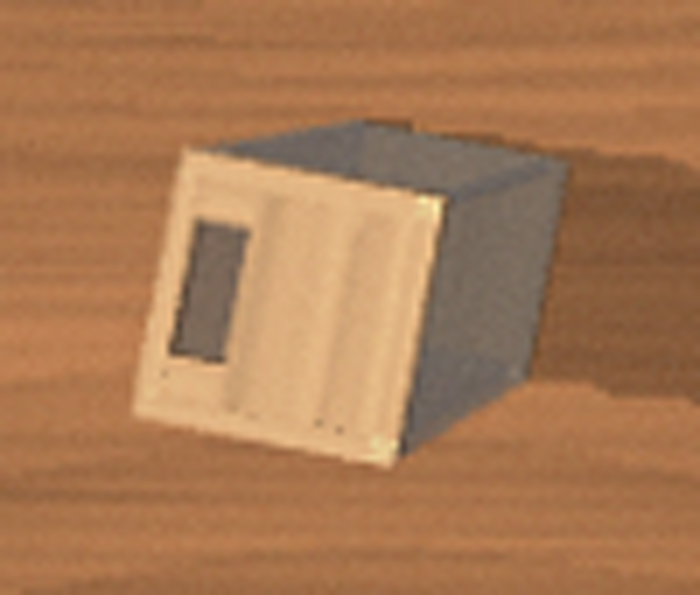

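The crop puts the lid corners at (121.4,266.1), (158.3,272.9), (151.1,311.7) and (114.3,304), with the slot on the left. I'll grasp it upright with the tool tilted, rotate it in the air, and lay it down with its +x wall facing down.

```bash
cat > plan.py <<'E'
from h import *
from scipy.spatial.transform import Rotation as Ro, Slerp
def tool(phi,tau):
    bx=np.array([np.cos(phi),np.sin(phi),0]);Z=np.array([0,0,1.]);z=-Z*np.cos(tau)+bx*np.sin(tau);x=bx*np.cos(tau)+Z*np.sin(tau)
    return Ro.from_matrix(np.c_[x,np.cross(z,x),z])
def pose():
    o=ctrl.get_obs();return np.array(o["ee_pos"]),Ro.from_euler("xyz",o["eef_rot"])
def legs(wps,g,start=None):
    """wps: (grasp point, phi, tau, nrows); prints tool-frame rows"""
    p,R=start or pose();pz=ctrl.pinch_z
    for gp,phi,tau,n in wps:
        R1=tool(phi,tau);gp=np.array(gp,float);g0=p-R.apply([0,0,0])+R.apply([0,0,-pz])
        s=Slerp([0,1],Ro.concatenate([R,R1]));out=[]
        for k in range(1,n+1):
            Rk=s(k/n);pk=g0+(gp-g0)*k/n+Rk.apply([0,0,pz])
            d=R.inv().apply(pk-p).round(4);w=(R.inv()*Rk).as_rotvec().round(3)
            out.append([*map(float,d),*map(float,w),g]);p=p+R.apply(d);R=R*Ro.from_rotvec(w)
        for i in range(0,n,5):print(out[i:i+5])
        print('--')
    return p,R
E
python3 - <<'E'
from plan import *
L=plane("top",[[121.4,266.1],[158.3,272.9],[151.1,311.7],[114.3,304]],.13)
c=L.mean(0);v=(L[0]+L[3]-L[1]-L[2])/2;w=(L[0]+L[1]-L[2]-L[3])/2
print("c",c.round(4),"phi from x",np.arctan2(v[1],v[0]),"from y",np.arctan2(w[1],w[0])+np.pi/2,np.linalg.norm(v),np.linalg.norm(w),ctrl.pinch_z)
phi=(np.arctan2(v[1],v[0])+np.arctan2(w[1],w[0])+np.pi/2)/2
bx=np.array([np.cos(phi),np.sin(phi),0]);t=np.pi/4
z=tool(phi,t).apply([0,0,1]);g=np.r_[c[:2],.072];print(phi,g)
legs([(g-z*.10+[0,0,.06],phi,0.,24),(g-z*.10,phi,t,10),(g,phi,t,5)],1)
E
```

```text
c [0.4539 0.1909 0.13  ] phi from x 1.383275071567751 from y 1.3928343821067377 0.061938040099170796 0.06297945785933913 0.0188
1.3880547268372445 [0.4539474  0.19093746 0.072     ]
[[0.019, -0.0219, 0.0009, -0.0, -0.0, -0.044, 1], [0.02, -0.021, 0.0009, -0.0, -0.0, -0.045, 1], [0.0209, -0.0201, 0.0009, -0.0, -0.0, -0.044, 1], [0.0218, -0.0192, 0.0009, -0.0, -0.0, -0.045, 1], [0.0226, -0.0182, 0.0009, -0.0, -0.0, -0.044, 1]]
[[0.0234, -0.0171, 0.0009, -0.0, -0.0, -0.045, 1], [0.0241, -0.0161, 0.0009, -0.0, -0.0, -0.044, 1], [0.0249, -0.015, 0.0009, -0.0, -0.0, -0.044, 1], [0.0254, -0.014, 0.0009, -0.0, -0.0, -0.045, 1], [0.0261, -0.0127, 0.0009, -0.0, -0.0, -0.044, 1]]
[[0.0266, -0.0116, 0.0009, -0.0, -0.0, -0.045, 1], [0.027, -0.0104, 0.0009, -0.0, -0.0, -0.044, 1], [0.0276, -0.0092, 0.0009, -0.0, -0.0, -0.045, 1], [0.0279, -0.0079, 0.0009, -0.0, -0.0, -0.044, 1], [0.0282, -0.0067, 0.0009, -0.0, -0.001, -0.044, 1]]
[[0.0285, -0.0055, 0.0009, -0.0, 0.0, -0.045, 1], [0.0287, -0.0041, 0.0008, -0.001, 0.0, -0.044, 1], [0.0289, -0.0029, 0.0009, 0.0, 0.0, -0.045, 1], [0.0289, -0.0016, 0.0
[... 224 characters left out ...]
0049, 0.0008, 0.0, 0.0, -0.044, 1]]
--
[[0.0015, -0.0, 0.0059, 0.0, 0.079, -0.0, 1], [0.001, -0.0, 0.006, 0.0, 0.078, -0.0, 1], [0.0005, -0.0, 0.0058, 0.0, 0.079, -0.0, 1], [0.0001, -0.0, 0.0058, 0.0, 0.078, -0.0, 1], [-0.0004, -0.0, 0.0057, 0.0, 0.079, -0.0, 1]]
[[-0.0008, -0.0, 0.0054, 0.0, 0.078, -0.0, 1], [-0.0013, -0.0, 0.0053, 0.0, 0.079, -0.0, 1], [-0.0017, -0.0, 0.0051, 0.0, 0.079, -0.0, 1], [-0.002, -0.0, 0.0048, 0.0, 0.078, -0.0, 1], [-0.0024, -0.0001, 0.0045, 0.0, 0.079, -0.0, 1]]
--
[[-0.0, 0.0, 0.02, 0.0, -0.0, -0.0, 1], [-0.0, 0.0, 0.02, 0.0, -0.0, -0.0, 1], [-0.0, 0.0, 0.02, 0.0, -0.0, -0.0, 1], [-0.0001, 0.0, 0.02, 0.0, -0.0, -0.0, 1], [0.0, 0.0, 0.02, 0.0, -0.0, -0.0, 1]]
--
```

Request:
{"op": "jog_arm", "data": {"motion": [[0.019, -0.022, 0.001, 0, 0, -0.044, 1], [0.02, -0.021, 0.001, 0, 0, -0.045, 1], [0.021, -0.02, 0.001, 0, 0, -0.044, 1], [0.022, -0.019, 0.001, 0, 0, -0.045, 1], [0.023, -0.018, 0.001, 0, 0, -0.044, 1]]}}

```text
time_s: 0.6
ee_pos: [0.2306, -0.3866, 0.2001]
eef_rot: [-3.141, -0.0, 0.545]
force: [0.0, 0.6, -0.6]
grip_width: 0.0943
grip_force: 0.0
```

Request:
{"op": "jog_arm", "data": {"motion": [[0.023, -0.017, 0.001, 0, 0, -0.045, 1], [0.024, -0.016, 0.001, 0, 0, -0.044, 1], [0.025, -0.015, 0.001, 0, 0, -0.044, 1], [0.025, -0.014, 0.001, 0, 0, -0.045, 1], [0.026, -0.013, 0.001, 0, 0, -0.044, 1]]}}

```text
time_s: 1.1
ee_pos: [0.2854, -0.2532, 0.1953]
eef_rot: [-3.141, -0.0, 0.767]
force: [0.9, -0.1, -0.2]
grip_width: 0.0943
grip_force: 0.0
```

Request:
{"op": "jog_arm", "data": {"motion": [[0.027, -0.012, 0.001, 0, 0, -0.045, 1], [0.027, -0.01, 0.001, 0, 0, -0.044, 1], [0.028, -0.009, 0.001, 0, 0, -0.045, 1], [0.028, -0.008, 0.001, 0, 0, -0.044, 1], [0.028, -0.007, 0.001, 0, 0, -0.044, 1]]}}

```text
time_s: 1.6
ee_pos: [0.3415, -0.1186, 0.1904]
eef_rot: [-3.142, 0.0, 0.99]
force: [0.7, -1.5, 0.4]
grip_width: 0.0941
grip_force: 0.0
```

Request:
{"op": "jog_arm", "data": {"motion": [[0.029, -0.005, 0.001, 0, 0, -0.045, 1], [0.029, -0.004, 0.001, 0, 0, -0.044, 1], [0.029, -0.003, 0.001, 0, 0, -0.045, 1], [0.029, -0.002, 0.001, 0, 0, -0.044, 1], [0.029, 0, 0.001, 0, 0, -0.045, 1]]}}

```text
time_s: 2.1
ee_pos: [0.398, 0.0159, 0.1853]
eef_rot: [-3.141, 0.0, 1.213]
force: [0.8, 0.9, 0.6]
grip_width: 0.0937
grip_force: 0.0
```

Request:
{"op": "jog_arm", "data": {"motion": [[0.029, 0.001, 0.001, 0, 0, -0.044, 1], [0.029, 0.002, 0.001, 0, 0, -0.044, 1], [0.029, 0.003, 0.001, 0, 0, -0.045, 1], [0.029, 0.005, 0.001, 0, 0, -0.044, 1], [0, 0, 0, 0, 0, 0, 1]]}}

```text
time_s: 2.6
ee_pos: [0.4424, 0.1248, 0.1809]
eef_rot: [-3.141, -0.0, 1.392]
force: [0.4, -0.6, 0.8]
grip_width: 0.0944
grip_force: 0.0
```

Run:
```python
from plan import *
o=ctrl.get_obs();print(o["time_s"],o["ee_pos"],o["eef_rot"],o["qpos"].round(3))
phi=1.388;t=.785;z=tool(phi,t).apply([0,0,1]);g=np.array([.454,.191,.072])
legs([(g-z*.10,phi,t,10),(g,phi,t,5)],1)
```

```text
2.6 [0.44236106 0.12484073 0.18087416] [-3.14069600e+00 -6.25295522e-06  1.39160244e+00] [0.195 0.122 1.796 0.    1.224 0.374]
[[0.0011, -0.0001, 0.0056, -0.0, 0.078, 0.0, 1], [0.0007, -0.0, 0.0056, -0.0, 0.079, 0.001, 1], [0.0002, -0.0001, 0.0055, -0.001, 0.078, -0.0, 1], [-0.0002, -0.0, 0.0054, 0.0, 0.079, 0.0, 1], [-0.0006, -0.0001, 0.0053, -0.0, 0.078, 0.001, 1]]
[[-0.001, -0.0, 0.0051, -0.0, 0.079, -0.0, 1], [-0.0014, -0.0001, 0.0048, -0.001, 0.078, 0.0, 1], [-0.0018, -0.0, 0.0046, 0.0, 0.079, 0.0, 1], [-0.0022, -0.0001, 0.0044, -0.0, 0.078, 0.001, 1], [-0.0025, -0.0, 0.004, -0.0, 0.079, 0.0, 1]]
--
[[0.0, -0.0, 0.02, -0.0, -0.0, 0.0, 1], [0.0, -0.0, 0.02, -0.0, -0.0, 0.0, 1], [0.0, -0.0, 0.02, -0.0, -0.0, 0.0, 1], [0.0, -0.0, 0.02, -0.0, -0.0, 0.0, 1], [0.0, -0.0, 0.02, -0.0, -0.0, 0.0, 1]]
--
```

Tracking is excellent.

Request:
{"op": "jog_arm", "data": {"motion": [[0.001, 0, 0.0056, 0, 0.078, 0, 1], [0.001, 0, 0.0056, 0, 0.079, 0.001, 1], [0, 0, 0.0055, 0, 0.078, 0, 1], [0, 0, 0.0054, 0, 0.079, 0, 1], [-0.001, 0, 0.0053, 0, 0.078, 0.001, 1]]}}

```text
time_s: 3.1
ee_pos: [0.4428, 0.1274, 0.1543]
eef_rot: [3.141, -0.395, 1.385]
force: [0.3, 0.2, -0.3]
grip_width: 0.0939
grip_force: 0.0
```

Request:
{"op": "jog_arm", "data": {"motion": [[-0.001, 0, 0.005, 0, 0.079, 0, 1], [-0.001, 0, 0.005, 0, 0.078, 0, 1], [-0.002, 0, 0.005, 0, 0.079, 0, 1], [-0.002, 0, 0.004, 0, 0.078, 0.001, 1], [-0.0025, 0, 0.004, 0, 0.079, 0, 1]]}}

```text
time_s: 3.6
ee_pos: [0.4437, 0.1319, 0.1301]
eef_rot: [-3.141, -0.788, 1.383]
force: [0.5, 0.6, -0.3]
grip_width: 0.0941
grip_force: 0.0
```

Run:
```python
from plan import *
o=ctrl.get_obs();print(o["time_s"],o["ee_pos"],o["eef_rot"],o["qpos"].round(3))
phi=1.388;t=.785;z=tool(phi,t).apply([0,0,1]);g=np.array([.454,.191,.072])
legs([(g,phi,t,5)],1)
```

```text
3.6 [0.44374734 0.13193754 0.13006335] [-3.14134373 -0.78812289  1.38344608] [-0.227  0.213  2.043  0.899  1.132 -0.546]
[[0.0002, -0.0002, 0.0204, 0.001, -0.001, -0.001, 1], [0.0002, -0.0002, 0.0205, 0.0, -0.0, -0.0, 1], [0.0003, -0.0001, 0.0204, 0.001, -0.001, -0.001, 1], [0.0002, -0.0002, 0.0205, 0.0, -0.0, -0.001, 1], [0.0003, -0.0001, 0.0204, 0.001, -0.001, -0.0, 1]]
--
```

Request:
{"op": "jog_arm", "data": {"motion": [[0, 0, 0.0205, 0, 0, 0, 1], [0, 0, 0.0205, 0, 0, 0, 1], [0, 0, 0.0205, 0, 0, 0, 1], [0, -0.001, 0.0205, 0, 0, 0, 1], [0.001, 0, 0.0205, 0, 0, 0, 1]]}}

```text
time_s: 4.1
ee_pos: [0.456, 0.2046, 0.0575]
eef_rot: [-3.14, -0.785, 1.383]
force: [-0.3, -0.0, 0.9]
grip_width: 0.0941
grip_force: 0.0
```

Request:
{"op": "jog_arm", "data": {"motion": [[0, 0, 0, 0, 0, 0, -1], [0, 0, 0, 0, 0, 0, -1], [0, 0, 0, 0, 0, 0, -1], [0, 0, 0, 0, 0, 0, -1], [0, 0, 0, 0, 0, 0, -1]], "squeeze": 25}}

```text
time_s: 4.6
ee_pos: [0.4569, 0.204, 0.0589]
eef_rot: [3.141, -0.785, 1.384]
force: [-0.7, -5.1, 6.0]
grip_width: 0.0615
grip_force: 25.0
```

Request:
{"op": "jog_arm", "data": {"motion": [[0, 0, 0, 0, 0, 0, -1], [0, 0, 0, 0, 0, 0, -1], [0, 0, 0, 0, 0, 0, -1], [0, 0, 0, 0, 0, 0, -1]]}}

```text
time_s: 5.0
ee_pos: [0.4569, 0.2041, 0.0589]
eef_rot: [3.141, -0.785, 1.385]
force: [-0.4, -6.4, 6.6]
grip_width: 0.062
grip_force: 25.0
```

Run:
```python
from plan import *
p,R=pose();print(ctrl.get_obs()["qpos"].round(3))
g=p-R.apply([0,0,ctrl.pinch_z]);phi=1.385;print(g)
u=g+[0,0,.06]
legs([(u,phi,.785,4),(u,phi,-.785,16),(np.r_[g[:2],.034],phi,-.785,8)],-1)
```

```text
[-0.049  0.381  2.046  1.063  0.93  -0.627]
[0.45438639 0.19099863 0.07219518]
[[0.0106, 0.0, -0.0106, 0.0, -0.0, -0.0, -1], [0.0106, 0.0, -0.0106, 0.0, -0.0, -0.0, -1], [0.0106, 0.0, -0.0106, 0.001, -0.0, -0.0, -1], [0.0106, -0.0, -0.0106, -0.0, -0.0, -0.0, -1]]
--
[[-0.0018, 0.0, -0.0001, -0.0, -0.098, -0.0, -1], [-0.0019, 0.0, -0.0001, -0.0, -0.098, 0.0, -1], [-0.0018, 0.0, -0.0001, -0.0, -0.098, 0.0, -1], [-0.0019, 0.0, -0.0001, -0.0, -0.099, 0.0, -1], [-0.0018, 0.0, -0.0001, -0.0, -0.098, 0.0, -1]]
[[-0.0018, 0.0, -0.0001, -0.0, -0.098, 0.0, -1], [-0.0019, 0.0, -0.0, -0.0, -0.098, 0.0, -1], [-0.0018, 0.0, -0.0001, -0.0, -0.098, 0.0, -1], [-0.0019, 0.0, -0.0001, -0.0, -0.098, 0.0, -1], [-0.0018, 0.0, -0.0001, -0.0, -0.098, 0.0, -1]]
[[-0.0019, 0.0, -0.0001, -0.0, -0.099, 0.0, -1], [-0.0018, 0.0, -0.0001, -0.0, -0.098, 0.0, -1], [-0.0019, 0.0, -0.0001, -0.0, -0.098, 0.0, -1], [-0.0018, -0.0, -0.0001, -0.0, -0.098, 0.0, -1], [-0.0018, -0.0, -0.0001, -0.0, -0.098, 0.0, -1]]
[[-0.0019, -0.0, -0.0001, -0.0, -0.098, 0.0, -1]]
--
[[0.0087, 0.0, 0.0087, -0.0, -0.0, 0.0, -1], [0.0087, 0.0, 0.0087, -0.0, -0.0, 0.0, -1], [0.0086, 0.0, 0.0087, -0.0, -0.0, 0.0, -1], [0.0087, 0.0, 0.0086, -0.0, -0.0, 0.0, -1], [0.0087, 0.0, 0.0087, -0.0, -0.0, 0.0, -1]]
[[0.0087, 0.0, 0.0087, -0.0, -0.0, 0.0, -1], [0.0086, 0.0, 0.0087, -0.0, -0.0, 0.0, -1], [0.0087, 0.0, 0.0087, -0.0, -0.0, 0.0, -1]]
--
```

Request:
{"op": "jog_arm", "data": {"motion": [[0.0106, 0, -0.0106, 0, 0, 0, -1], [0.0106, 0, -0.0106, 0, 0, 0, -1], [0.0106, 0, -0.0106, 0, 0, 0, -1], [0.0106, 0, -0.0106, 0, 0, 0, -1], [0, 0, 0, 0, 0, 0, -1]]}}

```text
time_s: 5.5
ee_pos: [0.4568, 0.2044, 0.1195]
eef_rot: [3.14, -0.785, 1.386]
force: [0.7, -0.7, -3.5]
grip_width: 0.0613
grip_force: 25.0
```

Request:
{"op": "jog_arm", "data": {"motion": [[-0.0018, 0, 0, 0, -0.098, 0, -1], [-0.0018, 0, 0, 0, -0.098, 0, -1], [-0.0018, 0, 0, 0, -0.098, 0, -1], [-0.0018, 0, 0, 0, -0.098, 0, -1], [-0.0018, 0, 0, 0, -0.098, 0, -1]]}}

```text
time_s: 6.0
ee_pos: [0.4546, 0.1969, 0.1125]
eef_rot: [-3.14, -0.291, 1.385]
force: [0.1, -0.3, -3.9]
grip_width: 0.062
grip_force: 25.0
```

Request:
{"op": "jog_arm", "data": {"motion": [[-0.0018, 0, 0, 0, -0.098, 0, -1], [-0.0018, 0, 0, 0, -0.098, 0, -1], [-0.0018, 0, 0, 0, -0.098, 0, -1], [-0.0018, 0, 0, 0, -0.098, 0, -1], [-0.0018, 0, 0, 0, -0.098, 0, -1]]}}

```text
time_s: 6.5
ee_pos: [0.4529, 0.1884, 0.1115]
eef_rot: [-3.139, 0.199, 1.386]
force: [-0.3, -0.2, -3.9]
grip_width: 0.0617
grip_force: 25.0
```

Request:
{"op": "jog_arm", "data": {"motion": [[-0.0018, 0, 0, 0, -0.098, 0, -1], [-0.0018, 0, 0, 0, -0.098, 0, -1], [-0.0018, 0, 0, 0, -0.098, 0, -1], [-0.0018, 0, 0, 0, -0.098, 0, -1], [-0.0018, 0, 0, 0, -0.098, 0, -1]]}}

```text
time_s: 7.0
ee_pos: [0.4514, 0.1805, 0.1147]
eef_rot: [-3.137, 0.689, 1.388]
force: [0.1, 0.6, -3.2]
grip_width: 0.0619
grip_force: 25.0
```

Request:
{"op": "jog_arm", "data": {"motion": [[-0.0018, 0, 0, 0, -0.098, 0, -1], [0, 0, 0, 0, 0, 0, -1], [0, 0, 0, 0, 0, 0, -1]]}}

```text
time_s: 7.3
ee_pos: [0.4512, 0.1792, 0.1157]
eef_rot: [-3.137, 0.781, 1.389]
force: [-0.3, -1.2, -2.6]
grip_width: 0.062
grip_force: 25.0
```

Run:
```python
from plan import *
p,R=pose();o=ctrl.get_obs();print(o["qpos"].round(3),o["eef_rot"],o["grip_width"])
g=p-R.apply([0,0,ctrl.pinch_z]);print(g)
shot("scene","scene1.png");shot("top","top1.png")
a=cv2.imread("pics/scene1.png")[130:330,300:560];b=cv2.imread("pics/top1.png")[200:400,40:300]
cv2.imwrite("pics/m1.png",cv2.resize(np.hstack([a,b]),(800,308)))
```

```text
[ 0.585  0.609  1.491 -0.529  1.637  0.899] [-3.13688031  0.78102201  1.38904345] 0.06202287782457323
[0.45370398 0.19215726 0.12906986]
```

View pics/m1.png

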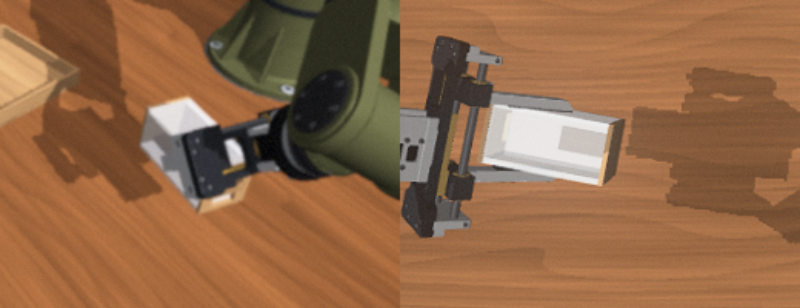

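The box is horizontal in the gripper with the lid to the left, and a grey shape (the tag) shows near the foot end at (590,138). Lowering it now.

Request:
{"op": "jog_arm", "data": {"motion": [[0.0085, 0, 0.0085, 0, 0, 0, -1], [0.0085, 0, 0.0085, 0, 0, 0, -1], [0.0085, 0, 0.0085, 0, 0, 0, -1], [0.0085, 0, 0.0085, 0, 0, 0, -1], [0.0085, 0, 0.0085, 0, 0, 0, -1]]}}

```text
time_s: 7.9
ee_pos: [0.4513, 0.1791, 0.0555]
eef_rot: [-3.139, 0.783, 1.387]
force: [-0.5, 0.3, -2.3]
grip_width: 0.062
grip_force: 25.0
```

Request:
{"op": "jog_arm", "data": {"motion": [[0.0085, 0, 0.0085, 0, 0, 0, -1], [0.0085, 0, 0.0085, 0, 0, 0, -1], [0.0065, 0, 0.0065, 0, 0, 0, -1], [0, 0, 0, 0, 0, 0, -1], [0, 0, 0, 0, 0, 0, -1]]}}

```text
time_s: 8.4
ee_pos: [0.4516, 0.1794, 0.0236]
eef_rot: [-3.14, 0.783, 1.386]
force: [0.4, -0.6, -2.6]
grip_width: 0.062
grip_force: 25.0
```

Request:
{"op": "jog_arm", "data": {"motion": [[0.001, 0, 0.001, 0, 0, 0, -1], [0.001, 0, 0.001, 0, 0, 0, -1], [0.001, 0, 0.001, 0, 0, 0, -1], [0, 0, 0, 0, 0, 0, -1]]}}

```text
time_s: 8.8
ee_pos: [0.4515, 0.1793, 0.0193]
eef_rot: [-3.14, 0.783, 1.386]
force: [-0.9, -0.0, -3.9]
grip_width: 0.0617
grip_force: 25.0
```

Request:
{"op": "jog_arm", "data": {"motion": [[0.0007, 0, 0.0007, 0, 0, 0, -1], [0, 0, 0, 0, 0, 0, 1], [0, 0, 0, 0, 0, 0, 1], [0, 0, 0, 0, 0, 0, 1], [0, 0, 0, 0, 0, 0, 1]]}}

```text
time_s: 9.3
ee_pos: [0.4515, 0.1793, 0.0183]
eef_rot: [-3.14, 0.783, 1.386]
force: [0.8, -0.4, -1.0]
grip_width: 0.0905
grip_force: 0.0
```

Request:
{"op": "jog_arm", "data": {"motion": [[0, 0, 0, 0, 0, 0, 1], [0, 0, -0.03, 0, 0, 0, 1], [0, 0, -0.03, 0, 0, 0, 1], [0, 0, -0.03, 0, 0, 0, 1], [0, 0, -0.03, 0, 0, 0, 1]]}}

```text
time_s: 9.8
ee_pos: [0.4672, 0.2633, 0.1043]
eef_rot: [-3.14, 0.783, 1.386]
force: [0.3, -0.5, -0.1]
grip_width: 0.0941
grip_force: 0.0
```

Run:
```python
from plan import *
a=shot("scene","scene2.png")[130:330,300:560];b=shot("top","top2.png")[200:400,40:300]
cv2.imwrite("pics/m2.png",cv2.resize(np.hstack([a,b]),(800,308)))
p,R=pose();phi=1.386;t=.26
print("exp corners px (mid .4537,.192+)",)
```

```text
exp corners px (mid .4537,.192+)
```

View pics/m2.png

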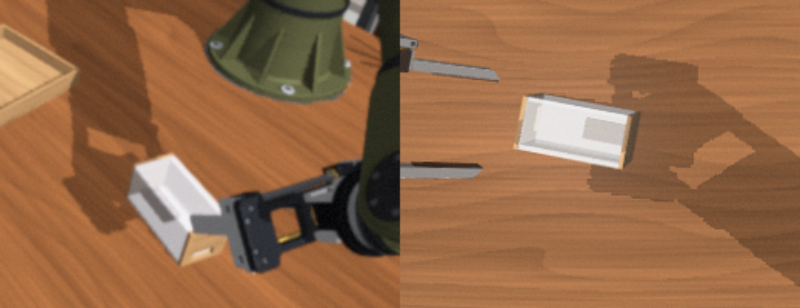

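The box lies flat with the lid to the left and the tag as a grey patch in the foot half, at about (605,130). Next comes the fresh hold.

Run:
```python
from plan import *
s=520/800
c=plane("top",[[40+(X-400)*s,200+Y*200/308] for X,Y in [(527,95),(515,152),(640,110),(625,168)]],.062)
v=(c[0]+c[1]-c[2]-c[3])/2;m=c.mean(0);print("mid",m.round(4),"az",np.arctan2(v[1],v[0]),np.linalg.norm(v))
phi=1.386;t=.26;g=np.array([.4535,.187,.031]);z=tool(phi,t).apply([0,0,1])
legs([(g-z*.1,phi,t,12),(g,phi,t,5)],1)
```

```text
mid [0.4516 0.1801 0.062 ] az 1.4355799942563345 0.13285059858623618
[[-0.0059, -0.0, 0.0063, 0.0, 0.087, 0.0, 1], [-0.0064, -0.0, 0.0057, 0.0, 0.086, 0.0, 1], [-0.0069, -0.0, 0.0049, 0.001, 0.087, 0.0, 1], [-0.0072, -0.0, 0.0042, -0.0, 0.086, 0.0, 1], [-0.0077, -0.0001, 0.0034, 0.0, 0.087, 0.0, 1]]
[[-0.0078, 0.0, 0.0026, 0.0, 0.087, 0.0, 1], [-0.0081, 0.0, 0.0018, 0.0, 0.086, 0.0, 1], [-0.0082, 0.0, 0.0009, 0.001, 0.087, 0.0, 1], [-0.0082, 0.0, 0.0001, -0.0, 0.086, 0.0, 1], [-0.0083, 0.0, -0.0008, -0.0, 0.087, 0.0, 1]]
[[-0.0081, 0.0, -0.0017, 0.0, 0.087, 0.0, 1], [-0.0079, -0.0, -0.0024, 0.0, 0.086, 0.0, 1]]
--
[[-0.0, -0.0, 0.02, 0.0, 0.0, 0.0, 1], [-0.0, -0.0, 0.02, 0.0, 0.0, 0.0, 1], [-0.0, -0.0, 0.02, 0.0, 0.0, 0.0, 1], [-0.0, -0.0, 0.02, 0.0, 0.0, 0.0, 1], [-0.0, -0.0, 0.02, 0.0, 0.0, 0.0, 1]]
--
```

Request:
{"op": "jog_arm", "data": {"motion": [[-0.006, 0, 0.006, 0, 0.087, 0, 1], [-0.0065, 0, 0.0055, 0, 0.087, 0, 1], [-0.007, 0, 0.005, 0, 0.086, 0, 1], [-0.007, 0, 0.004, 0, 0.086, 0, 1], [-0.0077, 0, 0.0035, 0, 0.087, 0, 1]]}}

```text
time_s: 10.4
ee_pos: [0.4589, 0.2201, 0.1025]
eef_rot: [-3.14, 0.347, 1.385]
force: [-0.0, -0.1, -0.2]
grip_width: 0.094
grip_force: 0.0
```

Request:
{"op": "jog_arm", "data": {"motion": [[-0.008, 0, 0.0025, 0, 0.087, 0, 1], [-0.008, 0, 0.002, 0, 0.086, 0, 1], [-0.008, 0, 0.001, 0, 0.087, 0, 1], [-0.008, 0, 0, 0, 0.086, 0, 1], [-0.0083, 0, -0.001, 0, 0.087, 0, 1]]}}

```text
time_s: 10.9
ee_pos: [0.4512, 0.1799, 0.1054]
eef_rot: [-3.141, -0.086, 1.384]
force: [0.6, 0.9, -0.1]
grip_width: 0.094
grip_force: 0.0
```

Request:
{"op": "jog_arm", "data": {"motion": [[-0.008, 0, -0.0015, 0, 0.087, 0, 1], [-0.008, 0, -0.0025, 0, 0.086, 0, 1], [0, 0, 0.01, 0, 0, 0, 1], [0, 0, 0.02, 0, 0, 0, 1], [0, 0, 0.02, 0, 0, 0, 1]]}}

```text
time_s: 11.4
ee_pos: [0.4507, 0.1769, 0.0583]
eef_rot: [-3.14, -0.254, 1.383]
force: [1.1, -0.2, -0.5]
grip_width: 0.0941
grip_force: 0.0
```

Request:
{"op": "jog_arm", "data": {"motion": [[0, 0, 0.02, 0, 0, 0, 1], [0, 0, 0.02, 0, 0, 0, 1], [0, 0, 0.01, 0, 0, 0, 1], [0, 0, 0, 0, 0, 0, 1], [0, 0, 0, 0, 0, 0, 1]]}}

```text
time_s: 11.9
ee_pos: [0.4534, 0.1896, 0.0114]
eef_rot: [-3.14, -0.256, 1.385]
force: [-0.4, 0.6, 0.3]
grip_width: 0.0939
grip_force: 0.0
```

Request:
{"op": "jog_arm", "data": {"motion": [[0, 0, 0, 0, 0, 0, -1], [0, 0, 0, 0, 0, 0, -1], [0, 0, 0, 0, 0, 0, -1], [0, 0, 0, 0, 0, 0, -1], [0, 0, 0, 0, 0, 0, -1]], "squeeze": 30}}

```text
time_s: 12.4
ee_pos: [0.4535, 0.1896, 0.0115]
eef_rot: [-3.141, -0.256, 1.385]
force: [-1.9, -1.6, 3.6]
grip_width: 0.062
grip_force: 30.0
```

Run:
```python
from plan import *
p,R=pose();o=ctrl.get_obs();print(o["qpos"].round(3))
g=p-R.apply([0,0,ctrl.pinch_z]);print(g)
phi=1.386;bx=np.array([np.cos(phi),np.sin(phi),0])
T=np.array([.468,-.2065,0])-.015*bx+[0,0,.16];print(T)
legs([(g+[0,0,.11],phi,.26,6),(T+[0,0,.02],phi,.0,14),(T,phi,-.80,10)],-1)
```

```text
[0.19  0.392 1.945 0.357 0.741 0.119]
[0.45262992 0.18495013 0.02964459]
[ 0.46524381 -0.22124461  0.16      ]
[[0.0047, -0.0, -0.0177, -0.0, 0.001, -0.0, -1], [0.0046, -0.0, -0.0178, -0.0, 0.0, -0.0, -1], [0.0047, -0.0, -0.0177, -0.0, 0.001, -0.001, -1], [0.0047, -0.0, -0.0177, -0.0, 0.001, 0.0, -1], [0.0047, -0.0001, -0.0177, -0.0, 0.0, 0.0, -1]]
[[0.0047, 0.0, -0.0178, -0.001, 0.001, -0.0, -1]]
--
[[-0.027, 0.0062, -0.0101, 0.0, -0.019, -0.0, -1], [-0.0272, 0.0063, -0.0095, 0.0, -0.018, -0.0, -1], [-0.0274, 0.0062, -0.0091, 0.0, -0.019, -0.0, -1], [-0.0275, 0.0062, -0.0086, 0.0, -0.018, -0.0, -1], [-0.0277, 0.0062, -0.0081, 0.0, -0.019, -0.0, -1]]
[[-0.0278, 0.0063, -0.0075, 0.0, -0.018, -0.0, -1], [-0.028, 0.0062, -0.0071, 0.0, -0.019, -0.0, -1], [-0.028, 0.0062, -0.0065, 0.0, -0.019, -0.0, -1], [-0.0282, 0.0062, -0.006, 0.0, -0.018, -0.0, -1], [-0.0284, 0.0063, -0.0055, 0.0, -0.019, -0.0, -1]]
[[-0.0284, 0.0062, -0.005, 0.0, -0.018, -0.0, -1], [-0.0285, 0.0062, -0.0045, 0.0, -0.019, -0.0, -1], [-0.0285, 0.0063, -0.0039, 0.0, -0.019, -0.0, -1], [-0.0287, 0.0062, -0.0034, 0.0, -0.018, -0.0, -1]]
--
[[-0.0015, -0.0, 0.0019, 0.0, -0.08, -0.0, -1], [-0.0013, -0.0, 0.002, 0.0, -0.08, -0.0, -1], [-0.0012, -0.0, 0.0019, 0.0, -0.08, -0.0, -1], [-0.001, -0.0, 0.0019, 0.0, -0.08, -0.0, -1], [-0.0009, -0.0, 0.0018, 0.0, -0.08, -0.0, -1]]
[[-0.0007, -0.0, 0.0018, 0.0, -0.08, -0.0, -1], [-0.0006, -0.0, 0.0017, 0.0, -0.08, -0.0, -1], [-0.0005, -0.0, 0.0016, 0.0, -0.08, -0.0, -1], [-0.0003, -0.0, 0.0016, 0.0, -0.08, -0.0, -1], [-0.0001, -0.0, 0.0014, 0.0, -0.08, -0.0, -1]]
--
```

Request:
{"op": "jog_arm", "data": {"motion": [[0.0047, 0, -0.0177, 0, 0, 0, -1], [0.0047, 0, -0.0177, 0, 0, 0, -1], [0.0047, 0, -0.0177, 0, 0, 0, -1], [0.0047, 0, -0.0177, 0, 0, 0, -1], [0.0047, 0, -0.0177, 0, 0, 0, -1]]}}

```text
time_s: 12.9
ee_pos: [0.4532, 0.1898, 0.1032]
eef_rot: [-3.14, -0.256, 1.385]
force: [0.4, 0.1, -2.5]
grip_width: 0.0615
grip_force: 30.0
```

Request:
{"op": "jog_arm", "data": {"motion": [[0.0047, 0, -0.0177, 0, 0, 0, -1], [-0.027, 0.006, -0.01, 0, -0.019, 0, -1], [-0.027, 0.006, -0.0095, 0, -0.018, 0, -1], [-0.0275, 0.006, -0.009, 0, -0.019, 0, -1], [-0.0275, 0.0065, -0.0085, 0, -0.018, 0, -1]]}}

```text
time_s: 13.4
ee_pos: [0.4561, 0.0717, 0.1324]
eef_rot: [-3.14, -0.181, 1.385]
force: [0.5, 0.4, -4.0]
grip_width: 0.0618
grip_force: 30.0
```

Request:
{"op": "jog_arm", "data": {"motion": [[-0.028, 0.006, -0.008, 0, -0.019, 0, -1], [-0.028, 0.0065, -0.0075, 0, -0.018, 0, -1], [-0.028, 0.006, -0.007, 0, -0.019, 0, -1], [-0.028, 0.0065, -0.0065, 0, -0.019, 0, -1], [-0.028, 0.006, -0.006, 0, -0.018, 0, -1]]}}

```text
time_s: 13.9
ee_pos: [0.4601, -0.0752, 0.1468]
eef_rot: [-3.14, -0.088, 1.385]
force: [0.8, 0.6, -3.3]
grip_width: 0.0619
grip_force: 30.0
```

Request:
{"op": "jog_arm", "data": {"motion": [[-0.0285, 0.0065, -0.0055, 0, -0.019, 0, -1], [-0.0285, 0.006, -0.005, 0, -0.018, 0, -1], [-0.0285, 0.0065, -0.0045, 0, -0.019, 0, -1], [-0.0285, 0.006, -0.004, 0, -0.019, 0, -1], [-0.0285, 0.006, -0.0035, 0, -0.018, 0, -1]]}}

```text
time_s: 14.4
ee_pos: [0.4641, -0.2219, 0.1617]
eef_rot: [-3.14, 0.004, 1.385]
force: [0.2, 0.1, -2.7]
grip_width: 0.0619
grip_force: 30.0
```

Request:
{"op": "jog_arm", "data": {"motion": [[-0.0015, 0, 0.002, 0, -0.08, 0, -1], [-0.0013, 0, 0.002, 0, -0.08, 0, -1], [-0.0012, 0, 0.002, 0, -0.08, 0, -1], [-0.001, 0, 0.002, 0, -0.08, 0, -1], [-0.001, 0, 0.002, 0, -0.08, 0, -1]]}}

```text
time_s: 14.9
ee_pos: [0.4629, -0.2281, 0.1528]
eef_rot: [-3.14, 0.407, 1.386]
force: [-0.9, -0.6, -2.3]
grip_width: 0.0619
grip_force: 30.0
```

Run:
```python
from plan import *
p,R=pose();o=ctrl.get_obs();print(o["qpos"].round(3),o["grip_width"])
print(p-R.apply([0,0,ctrl.pinch_z]))
```

```text
[-0.323  0.264  1.752 -0.453  1.112  0.063] 0.06188952735293951
[ 0.46432538 -0.22074186  0.17009548]
```

Request:
{"op": "jog_arm", "data": {"motion": [[-0.001, 0, 0.002, 0, -0.08, 0, -1], [-0.001, 0, 0.002, 0, -0.08, 0, -1], [0, 0, 0.0015, 0, -0.08, 0, -1], [0, 0, 0.0015, 0, -0.08, 0, -1], [0, 0, 0.0015, 0, -0.08, 0, -1]]}}

```text
time_s: 15.4
ee_pos: [0.4619, -0.2341, 0.1465]
eef_rot: [-3.14, 0.807, 1.386]
force: [-0.6, -0.6, -3.2]
grip_width: 0.0615
grip_force: 30.0
```

Request:
{"op": "jog_arm", "data": {"motion": [[0, 0.01, 0, 0, 0, 0, -1], [0, -0.02, 0, 0, 0, 0, -1], [0, 0.02, 0, 0, 0, 0, -1], [0, -0.02, 0, 0, 0, 0, -1], [0, 0.01, 0, 0, 0, 0, -1]]}}

```text
time_s: 15.9
ee_pos: [0.4608, -0.2341, 0.1464]
eef_rot: [-3.138, 0.801, 1.387]
force: [-0.4, 0.5, -3.6]
grip_width: 0.062
grip_force: 30.0
```

Run:
```python
from plan import *
a=shot("scene","scene3.png")[100:300,220:480];b=shot("top","top3.png")[180:380,220:480]
cv2.imwrite("pics/m3.png",cv2.resize(np.hstack([a,b]),(800,308)))
p,R=pose();o=ctrl.get_obs();print(o["qpos"].round(3),o["grip_width"]);print(p-R.apply([0,0,ctrl.pinch_z]),o["eef_rot"])
```

```text
[-0.16   0.362  1.798 -0.885  1.191  0.463] 0.062074484269579386
[ 0.46561548 -0.22136325  0.16016902] [3.14129889 0.80198805 1.3846117 ]
```

View pics/m3.png

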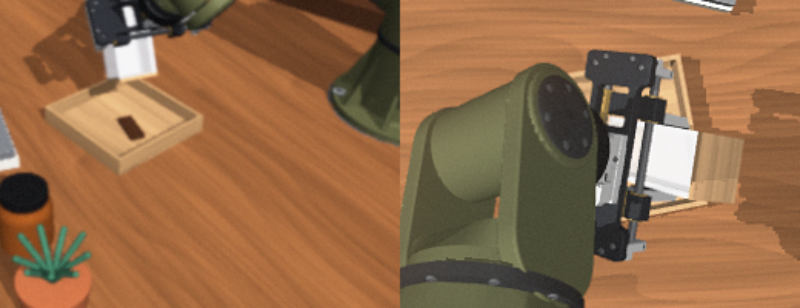

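The dark tag lies flat in the tray at (132,128) and the box is still held above it. I'll return the box.

Run:
```python
from plan import *
phi=1.386;p,R=pose();g=p-R.apply([0,0,ctrl.pinch_z])
legs([(g+[0,0,.02],phi,.26,12),([.4526,.19,.13],phi,.26,14),([.4526,.19,.033],phi,.26,7)],-1)
```

```text
[[0.0005, 0.0, -0.0012, -0.0, 0.088, -0.0, -1], [0.0005, 0.0, -0.0014, -0.0, 0.089, -0.0, -1], [0.0007, 0.0, -0.0014, -0.0, 0.088, -0.0, -1], [0.0008, 0.0, -0.0015, 0.0, 0.089, -0.0, -1], [0.001, 0.0, -0.0016, 0.0, 0.088, -0.001, -1]]
[[0.001, 0.0, -0.0016, -0.0, 0.089, 0.0, -1], [0.0013, 0.0, -0.0017, -0.0, 0.088, 0.0, -1], [0.0013, 0.0, -0.0017, -0.0, 0.089, 0.0, -1], [0.0015, 0.0, -0.0017, -0.0, 0.088, 0.0, -1], [0.0017, 0.0, -0.0018, -0.0, 0.089, -0.0, -1]]
[[0.0018, 0.0, -0.0017, -0.0, 0.088, -0.0, -1], [0.0019, 0.0, -0.0017, -0.0, 0.089, -0.0, -1]]
--
[[0.0268, -0.0063, 0.0108, -0.0, -0.0, -0.0, -1], [0.0268, -0.0063, 0.0109, -0.0, -0.0, -0.0, -1], [0.0269, -0.0064, 0.0108, -0.0, -0.0, -0.0, -1], [0.0268, -0.0063, 0.0109, -0.0, -0.0, -0.0, -1], [0.0268, -0.0063, 0.0108, -0.0, -0.0, -0.0, -1]]
[[0.0268, -0.0063, 0.0109, -0.0, -0.0, -0.0, -1], [0.0269, -0.0063, 0.0108, -0.0, -0.0, -0.0, -1], [0.0268, -0.0064, 0.0108, -0.0, -0.0, -0.0, -1], [0.0268, -0.0063, 0.0109, -0.0, -0.0, -0.0, -1], [0.0268, -0.0063, 0.0108, -0.0, -0.0, -0.0, -1]]
[[0.0269, -0.0063, 0.0109, -0.0, -0.0, -0.0, -1], [0.0268, -0.0063, 0.0108, -0.0, -0.0, -0.0, -1], [0.0268, -0.0064, 0.0109, -0.0, -0.0, -0.0, -1], [0.0268, -0.0063, 0.0108, -0.0, -0.0, -0.0, -1]]
--
[[-0.0036, 0.0, 0.0134, -0.0, -0.0, -0.0, -1], [-0.0035, 0.0, 0.0134, -0.0, -0.0, -0.0, -1], [-0.0036, 0.0, 0.0134, -0.0, -0.0, -0.0, -1], [-0.0035, 0.0, 0.0134, -0.0, -0.0, -0.0, -1], [-0.0036, 0.0, 0.0134, -0.0, -0.0, -0.0, -1]]
[[-0.0035, 0.0, 0.0134, -0.0, -0.0, -0.0, -1], [-0.0036, 0.0, 0.0133, -0.0, -0.0, -0.0, -1]]
--
```

Request:
{"op": "jog_arm", "data": {"motion": [[0.0005, 0, -0.0012, 0, 0.088, 0, -1], [0.0005, 0, -0.0014, 0, 0.089, 0, -1], [0.0007, 0, -0.0014, 0, 0.088, 0, -1], [0.001, 0, -0.0015, 0, 0.089, 0, -1], [0.001, 0, -0.0015, 0, 0.088, 0, -1]]}}

```text
time_s: 16.5
ee_pos: [0.4641, -0.2275, 0.1511]
eef_rot: [3.14, 0.358, 1.385]
force: [0.2, 0.2, -3.1]
grip_width: 0.0622
grip_force: 30.0
```

Request:
{"op": "jog_arm", "data": {"motion": [[0.001, 0, -0.0016, 0, 0.089, 0, -1], [0.001, 0, -0.0017, 0, 0.088, 0, -1], [0.0013, 0, -0.0017, 0, 0.089, 0, -1], [0.0015, 0, -0.0017, 0, 0.088, 0, -1], [0.0017, 0, -0.0018, 0, 0.089, 0, -1]]}}

```text
time_s: 17.0
ee_pos: [0.4655, -0.2201, 0.1585]
eef_rot: [3.14, -0.085, 1.386]
force: [-0.5, 1.0, -3.1]
grip_width: 0.0616
grip_force: 30.0
```

Request:
{"op": "jog_arm", "data": {"motion": [[0.002, 0, -0.0017, 0, 0.088, 0, -1], [0.002, 0, -0.0017, 0, 0.089, 0, -1], [0.027, -0.006, 0.011, 0, 0, 0, -1], [0.027, -0.0065, 0.011, 0, 0, 0, -1], [0.027, -0.0065, 0.011, 0, 0, 0, -1]]}}

```text
time_s: 17.5
ee_pos: [0.4631, -0.1271, 0.1504]
eef_rot: [3.141, -0.258, 1.385]
force: [0.6, 0.5, -2.6]
grip_width: 0.0615
grip_force: 30.0
```

Request:
{"op": "jog_arm", "data": {"motion": [[0.027, -0.006, 0.011, 0, 0, 0, -1], [0.027, -0.0065, 0.011, 0, 0, 0, -1], [0.027, -0.0065, 0.011, 0, 0, 0, -1], [0.027, -0.006, 0.011, 0, 0, 0, -1], [0.027, -0.0065, 0.011, 0, 0, 0, -1]]}}

```text
time_s: 18.0
ee_pos: [0.4591, 0.0215, 0.132]
eef_rot: [3.14, -0.259, 1.386]
force: [0.2, -0.1, -3.1]
grip_width: 0.0617
grip_force: 30.0
```

Request:
{"op": "jog_arm", "data": {"motion": [[0.027, -0.006, 0.011, 0, 0, 0, -1], [0.027, -0.0065, 0.011, 0, 0, 0, -1], [0.027, -0.0065, 0.011, 0, 0, 0, -1], [0.027, -0.006, 0.011, 0, 0, 0, -1], [0.027, -0.0065, 0.011, 0, 0, 0, -1]]}}

```text
time_s: 18.5
ee_pos: [0.4549, 0.1697, 0.1133]
eef_rot: [3.141, -0.259, 1.385]
force: [0.3, -0.8, -2.6]
grip_width: 0.0619
grip_force: 30.0
```

Request:
{"op": "jog_arm", "data": {"motion": [[0.02, -0.006, 0.008, 0, 0, 0, -1], [-0.0035, 0, 0.013, 0, 0, 0, -1], [-0.0035, 0, 0.013, 0, 0, 0, -1], [-0.0035, 0, 0.013, 0, 0, 0, -1], [0, 0, 0, 0, 0, 0, -1]]}}

```text
time_s: 19.0
ee_pos: [0.452, 0.1903, 0.0689]
eef_rot: [-3.139, -0.258, 1.385]
force: [-0.1, 0.8, -2.1]
grip_width: 0.0621
grip_force: 30.0
```

Run:
```python
from plan import *
phi=1.386;p,R=pose();g=p-R.apply([0,0,ctrl.pinch_z]);print(g)
legs([([g[0],g[1],.032],phi,.257,5)],-1)
```

```text
[0.45118764 0.18556116 0.08704325]
[[-0.0028, 0.0, 0.0106, -0.0, -0.0, -0.0, -1], [-0.0028, 0.0001, 0.0107, -0.001, -0.0, -0.0, -1], [-0.0028, -0.0, 0.0106, -0.0, -0.001, -0.001, -1], [-0.0028, 0.0, 0.0107, -0.001, 0.0, 0.0, -1], [-0.0028, 0.0, 0.0106, -0.0, 0.0, -0.0, -1]]
--
```

Request:
{"op": "jog_arm", "data": {"motion": [[-0.003, 0, 0.0105, 0, 0, 0, -1], [-0.003, 0, 0.0105, 0, 0, 0, -1], [-0.003, 0, 0.0105, 0, 0, 0, -1], [-0.003, 0, 0.0105, 0, 0, 0, -1], [-0.0025, 0, 0.009, 0, 0, 0, -1]]}}

```text
time_s: 19.5
ee_pos: [0.4517, 0.1894, 0.0158]
eef_rot: [-3.14, -0.258, 1.385]
force: [-0.3, -0.7, -1.8]
grip_width: 0.0619
grip_force: 30.0
```

Request:
{"op": "jog_arm", "data": {"motion": [[0, 0, 0, 0, 0, 0, -1], [0, 0, 0, 0, 0, 0, -1]]}}

```text
time_s: 19.7
ee_pos: [0.4519, 0.1895, 0.0168]
eef_rot: [-3.14, -0.258, 1.385]
force: [0.2, -0.4, -1.6]
grip_width: 0.0618
grip_force: 30.0
```

Request:
{"op": "jog_arm", "data": {"motion": [[-0.0005, 0, 0.002, 0, 0, 0, -1], [-0.0005, 0, 0.002, 0, 0, 0, -1], [0, 0, 0.0005, 0, 0, 0, -1], [0, 0, 0, 0, 0, 0, -1]]}}

```text
time_s: 20.1
ee_pos: [0.4519, 0.1896, 0.0122]
eef_rot: [-3.141, -0.258, 1.385]
force: [-1.5, 0.6, -1.8]
grip_width: 0.0616
grip_force: 30.0
```

Request:
{"op": "jog_arm", "data": {"motion": [[0, 0, 0, 0, 0, 0, 1], [0, 0, 0, 0, 0, 0, 1], [0, 0, 0, 0, 0, 0, 1], [0, 0, 0, 0, 0, 0, 1], [0, 0, 0, 0, 0, 0, 1]]}}

```text
time_s: 20.6
ee_pos: [0.4519, 0.1896, 0.0123]
eef_rot: [-3.141, -0.258, 1.385]
force: [-0.0, 0.4, 0.3]
grip_width: 0.0933
grip_force: 0.0
```

Request:
{"op": "jog_arm", "data": {"motion": [[0, 0, -0.03, 0, 0, 0, 1], [0, 0, -0.03, 0, 0, 0, 1], [0, 0, -0.03, 0, 0, 0, 1], [0, 0, -0.03, 0, 0, 0, 1], [0, 0, -0.03, 0, 0, 0, 1]]}}

```text
time_s: 21.1
ee_pos: [0.4447, 0.1516, 0.1585]
eef_rot: [-3.141, -0.258, 1.385]
force: [0.3, 0.7, -0.3]
grip_width: 0.0943
grip_force: 0.0
```

Request:
{"op": "jog_arm", "data": {"motion": [[0, 0, 0, 0, 0, 0, 1], [0, 0, 0, 0, 0, 0, 1], [0, 0, 0, 0, 0, 0, 1]]}}

```text
time_s: 21.4
ee_pos: [0.4445, 0.1521, 0.1561]
eef_rot: [-3.139, -0.258, 1.384]
force: [-0.2, -0.1, 0.6]
grip_width: 0.0937
grip_force: 0.0
```

Run:
```python
from plan import *
shot("scene","scene4.png")
```

```text
(no output)
```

View pics/scene4.png

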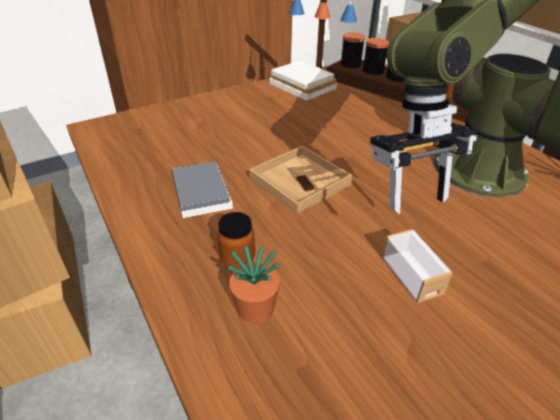

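The tag is in the tray at (304,183). The empty box lies flat at (417,265), clear of the tray, and the bystanders have not moved.

```bash
python3 -c "
from station import ctrl
print(ctrl.hand_in())"
```

```text
the job is handed in; nothing more can be done
None
```

I handed the job in at about 21 s: the last picture shows the tag in the tray, the empty box released on its side clear of it, and the candle jar, plant and books where they started; the hand-in returned no verdict.

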